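# Open the dark box and load the camera head

## Task

To load the red-ringed camera head into the dark box for its noise test, first take the box's lid by its front handle, swing it up past its balance point and, keeping hold of it, ease it back until you feel it bear lightly on the red rubber stop behind it, wherever that is set - do not let it fall or bang, and do not force the stop - then let go, so that the lid stays open by itself. Then stand the camera head lens up in its nest in the box and press it gently past the spring roller until it sits fully home, let it go, and leave everything else on the table where it is.

Things in the scene. Friction and masses are not known exactly. Their poses are not given: they have to be found in the camera images.
- dark_box: The dark box: a black aluminium box bolted to the table, 140 mm deep (its x axis, -x is the front with the handle), 240 mm wide (y), rim 70 mm above the table; its 30 mm deep lid makes it 100 mm tall when shut. Inside are the nest and a spring roller. Origin at the centre of its underside, z up.
- lid_hinge (a point): Middle of the lid's hinge axis, which runs along the box's y axis at the rim of the far (+x) wall: 70 mm behind the box's centre, 70 mm above the table. Axes as the box.
- lid (a joint): Lid angle, rad: 0 shut, grows as the lid swings up and back; 1.57 upright. The lid weighs 0.45 to 0.75 kg with its handle, the hinge is nearly free: below the balance point (about 1.3) it falls shut, beyond it falls back. It comes to rest on the stop somewhere between 1.5 and 2.0, depending on the stop's setting.
- lid_handle (a point): Middle of the handle bar: round, 12 mm thick, 120 mm long along the box's y, 36 mm in front of the lid's front face (30 mm of free space behind the bar); 176 mm from the hinge axis along the lid and 15 mm to its outer side (lid shut: 85 mm above the table). Axes turn with the lid, x points from handle to hinge. The bar can turn between fingers that hold it.
- rest_post: The lid's stop: steel post 205 mm tall behind the box; a clamp holds a level screw rod with a red rubber tip (20 mm across), 170 mm above the table, on which the lid's outer face leans 100 mm above the hinge. Origin at the post's foot, 125 mm behind the hinge. The tip stands 46 to 99 mm in front of the post: it differs each time and is not measured. The rubber gives 1 mm per 5 N.
- nest_floor (a point): Centre of the floor of the camera nest, 10 mm above the table inside the box, 24 mm in front of the box's centre. The nest is an aluminium plate with a pocket 56 mm long (box x), 43 mm wide (box y) and 7 mm deep, chamfered at its mouth. At its front (-x) end an end stop, level with the pocket's edge, stands 30 mm above the floor and ends in a flared lip. Axes as the box.
- roller_mid (a point): Middle of the white, freely turning spring roller at the nest's far (+x) end: 20 mm diameter, axis along box y, 17 mm above the pocket floor. It reaches 3 mm into the pocket's outline; the camera head pushes it back on its way down, which takes some 3 to 10 N, and is then held between it and the end stop. Both stand up about 35 mm, so the camera head is best held across its 40 mm width.
- cam_red_mid (a point): The red-ringed camera head: black block 54 mm long (its x), 40 mm wide (y), 46 mm tall, with a lens (34 mm across, 16 mm tall) on top that has a red ring; 62 mm tall in all. Point at its centre, 31 mm above its underside, z up. 0.22 kg. Goes into the nest lens up, length along the pocket, either way round; fully home, this point is 31 mm above the nest floor.
- cam_blue_mid (a point): A bystander: blue-ringed camera head: black block 54 mm long (its x), 40 mm wide (y), 46 mm tall, with a lens (34 mm across, 16 mm tall) on top that has a blue ring; 62 mm tall in all. Point at its centre, 31 mm above its underside, z up.
- cam_grey_mid (a point): A bystander: white-ringed camera head: black block 54 mm long (its x), 40 mm wide (y), 46 mm tall, with a lens (34 mm across, 16 mm tall) on top that has a white ring; 62 mm tall in all. Point at its centre, 31 mm above its underside, z up.
Things that resemble listed ones, but are neither listed nor needed, are in the scene too. What is shaped like the part that bears cam_red_mid but pink is not meant.

How it is judged (in metres and radians):
On the way, in this order (a step that is already met when the one before it is completed fails the run):
1. the lid, still held by the fingers, has been brought to bear on its stop (value of joint lid above 1.4 rad and contact force between rest_post and anything else above 0.5 N and contact force between the fingers and dark_box above 0.5 N), for 0.1 s.
2. the lid, let go, leans open on its stop by itself (value of joint lid above 1.4 rad and velocity of joint lid between -0.05 and 0.05 rad/s and contact force between the fingers and dark_box below 0.2 N), for 0.3 s.
3. the red-ringed camera head sits fully home in the nest (z of cam_red_mid in the frame of nest_floor between 0.029 and 0.0335 m and horizontal distance between cam_red_mid and nest_floor below 0.004 m and angle between cam_red_mid's own z axis and vertical below 0.06 rad and angle between the x axis of cam_red_mid and the x axis of nest_floor, either way round below 0.1 rad), for 0.2 s.
At the end, for the whole second after the job is handed in: The lid rests open past its balance point (beyond 1.4 rad) without moving; the red-ringed camera head stands lens up in the nest, fully down (within 2.5 mm), within 4 mm of the nest's centre and square to it within 0.1 rad, at rest and released (all of step 3 and value of joint lid above 1.4 rad and velocity of joint lid between -0.05 and 0.05 rad/s and linear speed of cam_red below 0.02 m/s and contact force between the fingers and cam_red below 0.1 N); the robot touches nothing.
It fails at once if the lid moves faster than 1.5 rad/s (dropped, flung or banged) (velocity of joint lid above 1.5 rad/s or velocity of joint lid below -1.5 rad/s).
It fails at once if the lid's stop is loaded with more than 25 N (lid banged or forced against it) (contact force between rest_post and anything else above 25 N).
It fails at once if the camera head is pressed on the nest or box with more than 60 N (contact force between cam_red and dark_box above 60 N).
It fails at once if another thing on the table is shifted by more than 20 mm (distance of any of cam_blue, cam_grey, puck, alu_box, hexdriver, lens_mount, lens_cap from where it was at the start of the episode above 0.02 m).
It also fails if it takes over 72 s, if anything falls off the work surface, if the arm or the gripper's body presses on something with over 40 N, if the wrist force passes 120 N, or if a joint passes its speed limit or range.

## Robot

A 7-joint arm with a two-finger parallel gripper is mounted at the origin on the work surface. World frame = base frame: x ahead of the robot, y to its left, z up, the work surface at z = 0. Lengths are in mm, angles in rad, forces in N, time in s.
With the tool pointing down it reaches from about 350 to 900 mm from the base axis. Payload 7.2 kg.
Tool frame: the origin (TCP) lies on the mounting face of the last link; the fingertips stand 182 mm ahead of it and the grasp point (between the pads) lies 163 mm ahead of it; z points along the fingers, y is the line along which they close (so a half turn about z gives the same grasp; the last joint's range is limited). The gripper opens to 88 mm and grips with 3 to 60 N. Pads are 20 mm wide; open, the fingers measure 115 mm over their backs; the gripper's body (75 mm by 178 mm) begins 61 mm behind the grasp point.
Start: joints at [-1.405, 0.411, -0.013, 1.596, 0.006, 1.134, -0.082], TCP at [144.806, 607.992, 404.653] pointing down, gripper open.
Joint ranges: [-2.95, 2.95], [-0.29, 1.99], [-1.47, 1.44], [0.14, 2.54], [-1.03, 4.17], [0.13, 1.85], [-2.86, 2.86]. Speed limits (rad/s): [2.39, 2.39, 3.01, 3.01, 3.14, 3.14, 3.14].

## Interface

Orientations are given as a unit quaternion [x, y, z, w].
In Python, from cell import robot gives the robot as it stands. The module is installed in compiled form; this text tells all that it offers.
- The arm moves only by the tool servo_tool, never from a script. Its argument "targets" is a list that holds one entry, the list of rows, each a list of 5 numbers: the finger opening in mm, from 0 to 87.8, then the shift along the world's x, y, z in mm, then the turn about the world's z in rad. A call has 1 to 12 rows; each row is the pose to reach, as a shift and turn from the pose commanded when the call began; what a row does not reach only later rows make up. A row lasts 1/12 s, in which the tool goes at most 41.7 mm and 7.16 degrees, less where a joint would pass 70% of its speed; a pose out of reach is approached as far as the arm can. A call with a gripper value outside its range is refused whole. The fingers move at their own pace and stop on an object; "squeeze" is the grip in N (left out, the last holds). Time passes only in rows, so rows that repeat a pose let the fingers close. It gives the time, the measured TCP pose, the force, the opening and the grip force at its end, in the units of the state.
- robot.state(): the state, without advancing time (a new reading comes with each control period).
- robot.grab_frame(name): name is "side" or "top"; returns a dict with "img" (420x560x3 uint8, blue, green, red), "depth" (420x560 float32, mm along the optical axis (not along the pixel's ray), 0 where there is no reading), "fov_y" (degrees; the focal length in pixels is half the picture's height over the tangent of half this angle, whatever the lens; pixels are square), "cx", "cy" (the principal point, pixels), "dist" ([k1, k2, p1, p2, k3] as OpenCV has them; the pictures are not rectified), "rvec" (rotation vector, rad) and "tvec" (3), from world to camera coordinates, as OpenCV has them. Camera axes: x right, y down, z forward; pixel columns grow to the right and rows downward; lengths in mm; the calibration is good to about 2 mm. A picture is of the moment at which its call begins.
- robot.finish_job(): hands the job in; it is judged then, once.
The state is a dict: "clock": time; "joints": joint angles; "qvel": joint speeds; "joint_efforts": joint torques, N m; "tcp_pos": TCP position; "tcp_rot": TCP orientation; "contact_force": force on the tool from outside, world axes, zero at the start; "moment": the same for the moment, N m; "width": finger opening in mm; "grip_force": force on a finger pad.
Only numpy, scipy, OpenCV 4.12 (cv2) and the standard library are available. Lean on these libraries where they do the work, as an engineer would, in place of code of your own. Each camera call takes 0.05 s, during which the arm holds its last target. There are 200 camera calls.

## Working session

There is one attempt and no reset: what is moved stays moved. The work goes in short steps, Python scripts to look and compute and a tool call to move; the robot and the scene stay as the last step left them, time stands still between calls to the robot, and variables do not carry over. Pictures are saved under pics/ and viewed, at most 10 in all, crops included, and the job is handed in when it is done.

Besides the shell and the picture viewer there is one more tool, called after "Call:" as name([rows], argument=value, ...), one row to a line, values as JSON. servo_tool: Moves the arm, as the interface text tells. Its arguments: {"type":"object","properties":{"targets":{"type":"array","items":{"type":"array","items":{"type":"array","items":{"type":"number"}}}},"squeeze":{"type":"number"}},"required":["targets"]}

```bash
mkdir -p pics
cat > h.py <<'E'
import numpy as np, cv2
from cell import robot
def grab(n):
    f=robot.grab_frame(n); h,w=f["img"].shape[:2]
    fl=h/2/np.tan(np.radians(f["fov_y"])/2)
    K=np.array([[fl,0,f["cx"]],[0,fl,f["cy"]],[0,0,1.]])
    return f,K,cv2.Rodrigues(np.array(f["rvec"],float))[0],np.array(f["tvec"],float).ravel(),np.array(f["dist"],float)
def ray(c,uv):
    f,K,R,t,d=c
    p=cv2.undistortPoints(np.array(uv,float).reshape(-1,1,2),K,d).reshape(-1,2)
    r=np.c_[p,np.ones(len(p))]
    return -R.T@t, r@R
def onplane(c,uv,z):
    o,r=ray(c,uv); return o+r*((z-o[2])/r[:,2])[:,None]
def bydepth(c,uv):
    o,r=ray(c,uv); uv=np.array(uv,int).reshape(-1,2)
    return o+r*c[0]["depth"][uv[:,1],uv[:,0]][:,None]
def cloud(c):
    h,w=c[0]["depth"].shape; v,u=np.mgrid[:h,:w]
    P=bydepth(c,np.c_[u.ravel(),v.ravel()]); P[c[0]["depth"].ravel()<=0]=np.nan
    return P.reshape(h,w,3)
E
python3 - <<'E'
from h import *
s=robot.state(); print({k:np.round(v,3) for k,v in s.items()})
for n in("top","side"):
    c=grab(n); cv2.imwrite(f"pics/{n}0.png",c[0]["img"]); print(n,-c[2].T@c[3])
E
```

```text
{'clock': np.float64(0.0), 'joints': array([-1.405,  0.412, -0.013,  1.597,  0.006,  1.134, -0.082]), 'qvel': array([ 0.   , -0.001, -0.   ,  0.001, -0.   ,  0.001,  0.001]), 'joint_efforts': array([-1.0000e-03, -5.8796e+01,  6.4100e-01, -2.9106e+01, -5.4000e-02,
        1.8000e-02,  0.0000e+00]), 'tcp_pos': array([144.755, 607.775, 403.812]), 'tcp_rot': array([ 0.117,  0.993, -0.001, -0.   ]), 'contact_force': array([ 0.228, -0.367,  0.559]), 'moment': array([ 0.019, -0.015,  0.021]), 'grip_force': np.float64(0.0), 'width': np.float64(87.874)}
top [424.12656528 108.33231182 938.44786343]
side [ 470.04066791 -560.82113352  853.10888808]
```

View pics/top0.png

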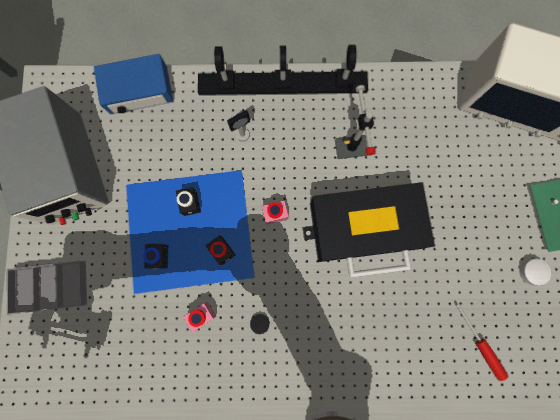

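View pics/side0.png

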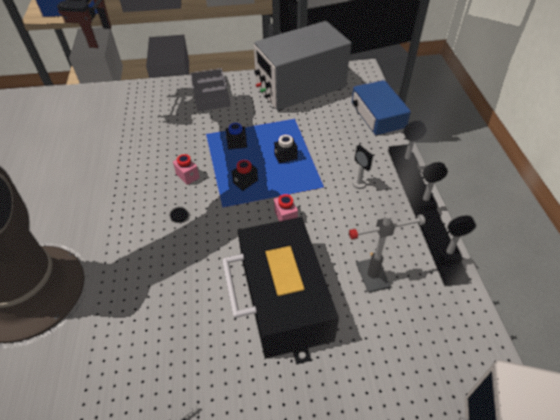

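Top view: the black box has its handle at (379,265) and the stop's red tip at (371,151). There are three red-ish candidates: the black block with a red ring at (219,250), and pink blocks at (275,210) and (197,318). The black one fits the description, since pink is excluded. The blue ring is at (155,256) and the white one at (186,200).

Run:
```python
from h import *
c=grab("top"); im=c[0]["img"]; s=grab("side")
P=cloud(c); hsv=cv2.cvtColor(im,cv2.COLOR_BGR2HSV)
# lid top: points with z 92..108 in region
v,u=np.mgrid[:420,:560]
m=(abs(P[...,2]-100)<6)&(u>290)&(u<450)&(v>170)&(v<290)
r=cv2.minAreaRect(P[m][:,:2].astype(np.float32)); print("lid",r,np.median(P[m][:,2]), cv2.boxPoints(r).tolist())
m=(im.min(2)>130)&(u>345)&(u<412)&(v>250)&(v<280)
m2=m&(abs(P[...,2]-88)<8); print("handle",m2.sum(),cv2.minAreaRect(P[m2][:,:2].astype(np.float32)))
bar=m2&(v>262); q=P[m2]; print(q.mean(0))
red=((hsv[...,0]<8)|(hsv[...,0]>172))&(hsv[...,1]>150)&(hsv[...,2]>60)
mr=red&(u>200)&(u<240)&(v>235)&(v<270); 
(uv,_,_)=cv2.minAreaRect(np.argwhere(mr)[:,::-1].astype(np.float32)); print("ring px",uv,onplane(c,[uv],62),np.nanmedian(P[mr],0))
mb=(abs(P[...,2]-46)<5)&(u>195)&(u<245)&(v>225)&(v<275)
print("blk",mb.sum(),cv2.minAreaRect(P[mb][:,:2].astype(np.float32)))
mt=red&(u>360)&(u<380)&(v>140)&(v<160); print("tip",np.nanmedian(P[mt],0),np.argwhere(mt).mean(0)[::-1])
crop=im[170:340,130:330]; cv2.imwrite("pics/crop1.png",cv2.resize(crop,None,fx=4,fy=3.5) if 0 else cv2.resize(im[215:285,175:265],None,fx=8,fy=8,interpolation=cv2.INTER_CUBIC))
# side tip
hs=cv2.cvtColor(s[0]["img"],cv2.COLOR_BGR2HSV); rs=((hs[...,0]<8)|(hs[...,0]>172))&(hs[...,1]>150)&(hs[...,2]>60)
ms=rs&(u>345)&(u<362)&(v>225)&(v<242); uvs=np.argwhere(ms).mean(0)[::-1]; Ps=cloud(s); print("side tip",uvs,np.nanmedian(Ps[ms],0))
ms=rs&(u>230)&(u<260)&(v>155)&(v<185); uvs=np.argwhere(ms).mean(0)[::-1]; print("side ring",uvs,onplane(s,[uvs],60),np.nanmedian(Ps[ms],0))
m=(abs(Ps[...,2]-100)<5)&(u>230)&(u<340)&(v>210)&(v<340)
print("side lid",cv2.minAreaRect(Ps[m][:,:2].astype(np.float32)))
m=(s[0]["img"].min(2)>130)&(u>220)&(u<258)&(v>250)&(v<320)&(abs(Ps[...,2]-88)<10)
print("side handle",cv2.minAreaRect(Ps[m][:,:2].astype(np.float32)),np.median(Ps[m],0))
```

```text
lid ((532.4992065429688, -86.02555847167969), (140.1666717529297, 241.70770263671875), 6.500950336456299) 98.86965449524985 [[449.1834716796875, 26.11638641357422], [476.549560546875, -214.03713989257812], [615.81494140625, -198.16751098632812], [588.4488525390625, 41.98602294921875]]
handle 454 ((441.09765625, -95.31732177734375), (40.202491760253906, 131.9300994873047), 6.296562194824219)
[433.38704144 -95.34687866  88.56422028]
ring px (218.00001525878906, 249.00001525878906) [[478.5586669  249.05969474  62.        ]] [478.16308797 248.14176627  63.25287292]
blk 225 ((478.7186584472656, 249.54928588867188), (54.222999572753906, 39.75244903564453), 35.633419036865234)
tip [662.13989219 -68.80585747 176.54104886] [370.06153846 150.44615385]
side tip [353.  233.5] [659.42057009 -76.75477625 178.20807098]
side ring [243.66666667 167.71929825] [[476.1032571  240.46273926  60.        ]] [476.00581469 237.18969753  62.66055004]
side lid ((530.1411743164062, -87.89411926269531), (140.28659057617188, 243.24964904785156), 6.451879024505615)
side handle ((439.4839172363281, -97.67352294921875), (41.28592300415039, 131.89874267578125), 6.559534072875977) [ 428.1464151  -109.94600255   90.41350576]
```

View pics/crop1.png

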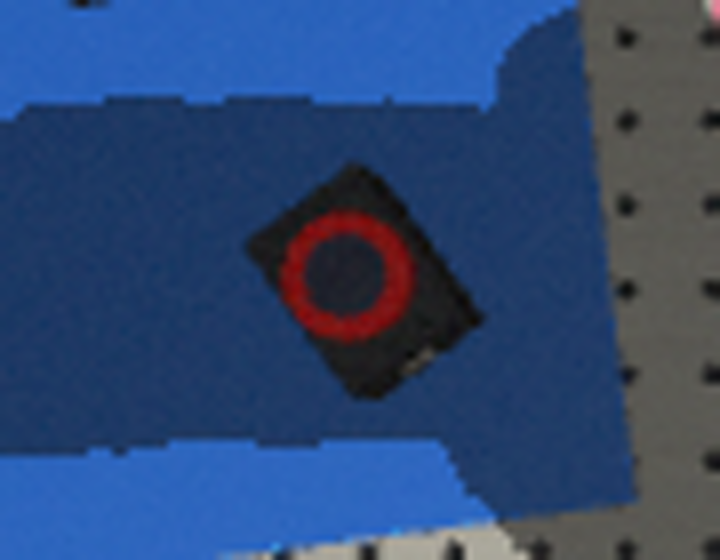

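The crop shows a black block with a dark-red ring (centre about (345,275) in the crop), so this is the camera head to use. The box centre is at about (531,-87) with yaw 6.5°. The handle bar is at about (426,-99,85). Next I move over the bar with the fingers closing along box x.

Call:
servo_tool([
  [[32,285,-308,0,-1.224],[32,285,-308,0,-1.224],[32,285,-308,0,-1.224],[32,285,-308,0,-1.224],[32,285,-308,0,-1.224],[32,285,-308,0,-1.224],[32,285,-308,0,-1.224],[32,285,-308,0,-1.224],[32,285,-308,0,-1.224],[32,285,-308,0,-1.224],[32,285,-308,0,-1.224],[32,285,-308,0,-1.224]],
], squeeze=20)

```text
clock: 1.2
tcp_pos: [431.4, 297.6, 404.8]
tcp_rot: [0.668, 0.744, 0.0, 0.0]
contact_force: [-1.0, -0.6, -0.0]
width: 32.1
grip_force: 0.0
```

Call:
servo_tool([
  [[32,-4,-399,-70,0],[32,-4,-399,-70,0],[32,-4,-399,-70,0],[32,-4,-399,-70,0],[32,-4,-399,-70,0],[32,-4,-399,-70,0],[32,-4,-399,-70,0],[32,-4,-399,-70,0],[32,-4,-399,-70,0],[32,-4,-399,-70,0],[32,-4,-399,-70,0],[32,-4,-399,-70,0]],
])

```text
clock: 2.2
tcp_pos: [425.8, -98.9, 334.4]
tcp_rot: [0.666, 0.746, -0.0, -0.0]
contact_force: [-0.8, 1.0, 0.5]
width: 32.0
grip_force: 0.0
```

Run:
```python
from h import *
s=robot.state(); print({k:np.round(s[k],3) for k in("clock","joints","tcp_pos","tcp_rot","width","contact_force")})
from scipy.spatial.transform import Rotation as R
y=R.from_quat(s["tcp_rot"]).as_matrix(); print(y, np.degrees(np.arctan2(y[1,1],y[0,1])))
```

```text
{'clock': np.float64(2.2), 'joints': array([-0.444,  0.19 ,  0.642,  2.144, -0.151,  0.851,  0.402]), 'tcp_pos': array([425.793, -98.85 , 334.376]), 'tcp_rot': array([ 0.666,  0.746, -0.   , -0.   ]), 'width': np.float64(32.049), 'contact_force': array([-0.842,  0.973,  0.454])}
[[-1.12098155e-01  9.93696845e-01 -7.64110819e-04]
 [ 9.93697108e-01  1.12098308e-01  1.61041305e-04]
 [ 2.45681767e-04 -7.41242278e-04 -9.99999695e-01]] 6.436289801112371
```

Call:
servo_tool([
  [[32,0,0,-25,0],[32,0,0,-50,0],[32,0,0,-65,0],[32,0,0,-79,0],[32,0,0,-79,0]],
])

```text
clock: 2.62
tcp_pos: [425.5, -96.1, 253.6]
tcp_rot: [0.664, 0.747, -0.001, -0.002]
contact_force: [-0.6, 0.9, -0.9]
width: 32.1
grip_force: 0.0
```

Call:
servo_tool([
  [[6,0,0,0,0],[6,0,0,0,0],[6,0,0,0,0],[6,0,0,0,0],[6,0,0,0,0],[6,0,0,0,0]],
], squeeze=15)

```text
clock: 3.12
tcp_pos: [425.5, -98.6, 256.4]
tcp_rot: [0.666, 0.746, 0.0, -0.0]
contact_force: [-3.5, 1.1, 6.5]
width: 11.5
grip_force: 15.0
```

Run:
```python
import numpy as np
def f(t): s=176*(1-np.cos(t))+15*np.sin(t); return np.array([s*.9937,s*.1123,176*np.sin(t)+15*(np.cos(t)-1)])
p=f(0)
for a,b,n in((0,.5,12),(.5,1.1,12),(1.1,1.6,12),(1.6,1.76,6),(1.76,1.92,16)):
    print(a,b,[[6]+np.round(f(t)-f(a),1).tolist()+[0] for t in np.linspace(a,b,n+1)[1:]])
```

```text
0 0.5 [[6, 0.8, 0.1, 7.3, 0], [6, 1.8, 0.2, 14.6, 0], [6, 3.2, 0.4, 21.8, 0], [6, 4.9, 0.6, 29.0, 0], [6, 6.9, 0.8, 36.1, 0], [6, 9.1, 1.0, 43.1, 0], [6, 11.7, 1.3, 50.0, 0], [6, 14.5, 1.6, 56.8, 0], [6, 17.6, 2.0, 63.4, 0], [6, 21.0, 2.4, 69.9, 0], [6, 24.6, 2.8, 76.3, 0], [6, 28.6, 3.2, 82.5, 0]]
0.5 1.1 [[6, 5.0, 0.6, 7.2, 0], [6, 10.4, 1.2, 14.2, 0], [6, 16.1, 1.8, 20.9, 0], [6, 22.2, 2.5, 27.3, 0], [6, 28.5, 3.2, 33.4, 0], [6, 35.2, 4.0, 39.2, 0], [6, 42.1, 4.8, 44.6, 0], [6, 49.3, 5.6, 49.6, 0], [6, 56.7, 6.4, 54.3, 0], [6, 64.4, 7.3, 58.7, 0], [6, 72.2, 8.2, 62.6, 0], [6, 80.3, 9.1, 66.1, 0]]
1.1 1.6 [[6, 6.8, 0.8, 2.6, 0], [6, 13.8, 1.6, 5.0, 0], [6, 20.8, 2.3, 7.0, 0], [6, 27.9, 3.2, 8.8, 0], [6, 35.1, 4.0, 10.2, 0], [6, 42.3, 4.8, 11.4, 0], [6, 49.6, 5.6, 12.2, 0], [6, 56.8, 6.4, 12.7, 0], [6, 64.2, 7.3, 13.0, 0], [6, 71.5, 8.1, 12.9, 0], [6, 78.8, 8.9, 12.5, 0], [6, 86.1, 9.7, 11.8, 0]]
1.6 1.76 [[6, 4.6, 0.5, -0.6, 0], [6, 9.3, 1.0, -1.3, 0], [6, 13.9, 1.6, -2.2, 0], [6, 18.5, 2.1, -3.1, 0], [6, 23.0, 2.6, -4.2, 0], [6, 27.5, 3.1, -5.4, 0]]
1.76 1.92 [[6, 1.7, 0.2, -0.5, 0], [6, 3.4, 0.4, -1.0, 0], [6, 5.0, 0.6, -1.5, 0], [6, 6.7, 0.8, -2.0, 0], [6, 8.4, 0.9, -2.6, 0], [6, 10.0, 1.1, -3.2, 0], [6, 11.7, 1.3, -3.8, 0], [6, 13.4, 1.5, -4.4, 0], [6, 15.0, 1.7, -5.0, 0], [6, 16.6, 1.9, -5.6, 0], [6, 18.3, 2.1, -6.3, 0], [6, 19.9, 2.2, -6.9, 0], [6, 21.5, 2.4, -7.6, 0], [6, 23.1, 2.6, -8.3, 0], [6, 24.7, 2.8, -9.1, 0], [6, 26.3, 3.0, -9.8, 0]]
```

Call:
servo_tool([
  [[6,0.8,0.1,7.3,0],[6,1.8,0.2,14.6,0],[6,3.2,0.4,21.8,0],[6,4.9,0.6,29.0,0],[6,6.9,0.8,36.1,0],[6,9.1,1.0,43.1,0],[6,11.7,1.3,50.0,0],[6,14.5,1.6,56.8,0],[6,17.6,2.0,63.4,0],[6,21.0,2.4,69.9,0],[6,24.6,2.8,76.3,0],[6,28.6,3.2,82.5,0]],
], squeeze=22)

```text
clock: 4.12
tcp_pos: [452.9, -95.7, 338.4]
tcp_rot: [0.666, 0.746, -0.001, -0.002]
contact_force: [-9.7, 2.8, 2.0]
width: 11.6
grip_force: 22.0
```

Call:
servo_tool([
  [[6,5.0,0.6,7.2,0],[6,10.4,1.2,14.2,0],[6,16.1,1.8,20.9,0],[6,22.2,2.5,27.3,0],[6,28.5,3.2,33.4,0],[6,35.2,4.0,39.2,0],[6,42.1,4.8,44.6,0],[6,49.3,5.6,49.6,0],[6,56.7,6.4,54.3,0],[6,64.4,7.3,58.7,0],[6,72.2,8.2,62.6,0],[6,80.3,9.1,66.1,0]],
])

```text
clock: 5.12
tcp_pos: [534.8, -86.7, 407.1]
tcp_rot: [0.666, 0.746, 0.001, -0.0]
contact_force: [-7.0, 4.5, 12.7]
width: 11.6
grip_force: 22.0
```

Call:
servo_tool([
  [[6,6.8,0.8,2.6,0],[6,13.8,1.6,5.0,0],[6,20.8,2.3,7.0,0],[6,27.9,3.2,8.8,0],[6,35.1,4.0,10.2,0],[6,42.3,4.8,11.4,0],[6,49.6,5.6,12.2,0],[6,56.8,6.4,12.7,0],[6,64.2,7.3,13.0,0],[6,71.5,8.1,12.9,0],[6,78.8,8.9,12.5,0],[6,78.8,8.9,12.5,0]],
])

```text
clock: 6.12
tcp_pos: [615.1, -77.1, 416.5]
tcp_rot: [0.666, 0.746, 0.0, 0.001]
contact_force: [-0.3, 5.7, 4.1]
width: 11.3
grip_force: 22.0
```

Run:
```python
from h import *
s=robot.state(); print(np.round(s["tcp_pos"],1),np.round(s["contact_force"],1))
c=grab("side"); cv2.imwrite("pics/s1.png",c[0]["img"])
```

```text
[615.1 -77.1 416.5] [-0.3  5.7  4.1]
```

View pics/s1.png

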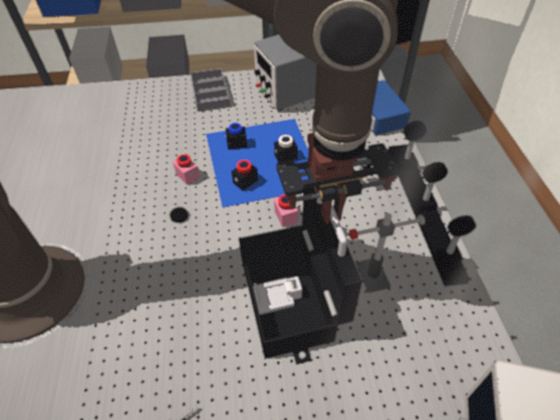

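The side view shows the lid upright and held by its bar. The nest is visible at (280,292), and the red tip at (353,234) is still ahead of the lid. Next I ease it back.

Call:
servo_tool([
  [[6,3.7,0.4,-0.3,0],[6,7.3,0.8,-0.7,0],[6,11,1.3,-1.3,0],[6,14.6,1.7,-1.9,0],[6,18.3,2.1,-2.7,0],[6,22,2.5,-3.5,0],[6,22,2.5,-3.5,0]],
])

```text
clock: 6.75
tcp_pos: [636.1, -74.8, 412.8]
tcp_rot: [0.666, 0.746, 0.0, -0.0]
contact_force: [1.0, 5.3, 1.9]
width: 11.5
grip_force: 22.0
```

Call:
servo_tool([
  [[6,3,0.3,-0.6,0],[6,6,0.7,-1.3,0],[6,9,1.0,-2.0,0],[6,12,1.4,-2.8,0],[6,12,1.4,-2.8,0],[6,12,1.4,-2.8,0]],
])

```text
clock: 7.25
tcp_pos: [647.4, -73.6, 409.8]
tcp_rot: [0.666, 0.746, -0.0, -0.001]
contact_force: [-0.4, 5.8, -0.2]
width: 11.3
grip_force: 22.0
```

Call:
servo_tool([
  [[6,1.7,0.2,-0.5,0],[6,3.3,0.4,-1.0,0],[6,3.3,0.4,-1.0,0]],
])

```text
clock: 7.5
tcp_pos: [650.7, -73.3, 408.8]
tcp_rot: [0.666, 0.746, -0.0, -0.0]
contact_force: [-0.4, 5.5, -0.6]
width: 11.4
grip_force: 22.0
```

Call:
servo_tool([
  [[6,1.2,0.1,-0.4,0],[6,2.4,0.3,-0.8,0],[6,2.4,0.3,-0.8,0]],
])

```text
clock: 7.75
tcp_pos: [653.1, -73.1, 408.2]
tcp_rot: [0.666, 0.746, -0.0, -0.0]
contact_force: [-0.9, 4.5, -1.8]
width: 11.7
grip_force: 22.0
```

Call:
servo_tool([
  [[6,1.2,0.1,-0.4,0],[6,2.4,0.3,-0.8,0],[6,2.4,0.3,-0.8,0]],
])

```text
clock: 8.0
tcp_pos: [655.3, -72.9, 407.5]
tcp_rot: [0.666, 0.746, -0.0, -0.0]
contact_force: [-1.5, 4.2, -0.6]
width: 11.4
grip_force: 22.0
```

Call:
servo_tool([
  [[6,0.8,0.1,-0.3,0],[6,1.6,0.2,-0.6,0],[6,1.6,0.2,-0.6,0]],
])

```text
clock: 8.25
tcp_pos: [656.6, -72.9, 407.1]
tcp_rot: [0.666, 0.746, -0.001, -0.001]
contact_force: [-3.7, 5.2, 1.7]
width: 11.3
grip_force: 22.0
```

Call:
servo_tool([
  [[6,0.8,0.1,-0.3,0],[6,1.6,0.2,-0.6,0],[6,1.6,0.2,-0.6,0]],
])

```text
clock: 8.5
tcp_pos: [657.9, -72.8, 406.7]
tcp_rot: [0.666, 0.746, -0.001, -0.001]
contact_force: [-5.6, 5.4, 3.8]
width: 11.3
grip_force: 22.0
```

Call:
servo_tool([
  [[6,0,0,0,0],[6,-0.8,-0.1,0.3,0],[6,-1.6,-0.2,0.6,0],[6,-2,-0.2,0.8,0],[6,-2,-0.2,0.8,0],[6,-2,-0.2,0.8,0]],
])

```text
clock: 9.0
tcp_pos: [656.2, -72.9, 407.2]
tcp_rot: [0.666, 0.746, -0.0, -0.001]
contact_force: [-2.9, 4.6, -0.3]
width: 11.0
grip_force: 22.0
```

Call:
servo_tool([
  [[6,-0.6,0,0.2,0],[6,-0.6,0,0.2,0],[6,-0.6,0,0.2,0]],
], squeeze=8)

```text
clock: 9.25
tcp_pos: [655.9, -73.1, 407.3]
tcp_rot: [0.666, 0.746, -0.001, -0.0]
contact_force: [-2.6, 3.4, -3.1]
width: 12.0
grip_force: 8.0
```

Call:
servo_tool([
  [[13,0,0,0,0],[15,0,0,0,0],[18,0,0,0,0],[22,0,0,0,0],[26,0,0,0,0],[28,0,0,0,0],[28,0,0,0,0],[28,0,0,0,0]],
])

```text
clock: 9.92
tcp_pos: [656.2, -72.7, 407.7]
tcp_rot: [0.666, 0.746, 0.0, 0.0]
contact_force: [0.0, -0.7, 0.0]
width: 28.0
grip_force: 0.0
```

Run:
```python
from h import *
s=robot.state(); print(np.round(s["tcp_pos"],1),np.round(s["contact_force"],1))
c=grab("side"); cv2.imwrite("pics/s2.png",cv2.resize(c[0]["img"][150:380,200:440],None,fx=2.5,fy=2.5))
```

```text
[656.2 -72.7 407.7] [ 0.  -0.7  0. ]
```

View pics/s2.png

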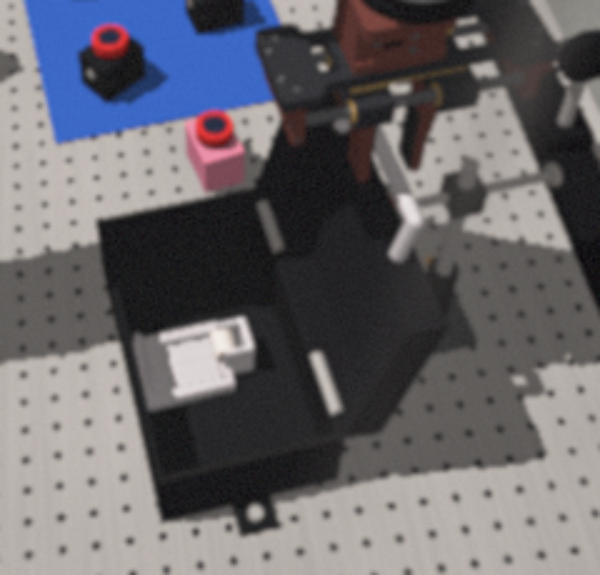

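The crop shows the lid leaning on its stop with the fingers open around the bar and no contact force. The nest is clear of the arm. Next I retreat upward and measure.

Call:
servo_tool([
  [[28,0,0,8,0],[28,0,0,18,0],[28,0,0,30,0],[28,0,0,50,0],[40,0,0,70,0]],
])

```text
clock: 10.38
tcp_pos: [656.1, -72.7, 479.5]
tcp_rot: [0.666, 0.746, 0.0, 0.0]
contact_force: [0.7, -0.2, 0.5]
width: 31.8
grip_force: 0.0
```

Call:
servo_tool([
  [[60,-120,322,0,-1.062],[60,-120,322,0,-1.062],[60,-120,322,0,-1.062],[60,-120,322,0,-1.062],[60,-120,322,0,-1.062],[60,-120,322,0,-1.062],[60,-120,322,0,-1.062],[60,-120,322,0,-1.062],[60,-120,322,0,-1.062],[60,-120,322,0,-1.062]],
])

```text
clock: 11.22
tcp_pos: [534.1, 255.6, 478.3]
tcp_rot: [0.952, 0.308, 0.0, -0.001]
contact_force: [0.5, 0.3, 0.2]
width: 59.6
grip_force: 0.0
```

Run:
```python
from h import *
s=robot.state(); print(np.round(s["tcp_pos"],1),np.round(s["tcp_rot"],3))
c=grab("top"); im=c[0]["img"]; P=cloud(c); cv2.imwrite("pics/t2.png",cv2.resize(im[150:310,190:450],None,fx=3,fy=3,interpolation=cv2.INTER_CUBIC))
v,u=np.mgrid[:420,:560]
m=(abs(P[...,2]-70)<5)&(u>280)&(u<450)&(v>150)&(v<310)
r=cv2.minAreaRect(P[m][:,:2].astype(np.float32)); print("rim",m.sum(),r)
yaw=np.radians(6.45);B=np.array([[np.cos(yaw),np.sin(yaw)],[-np.sin(yaw),np.cos(yaw)]])
w=(im.min(2)>110)&(u>320)&(u<420)&(v>190)&(v<260)
np.save("w.npy",np.c_[u[w],v[w]]); Q=P[w]; L=(Q[:,:2]-[531.3,-87])@B.T
for lo,hi in((5,14),(14,20),(20,34),(34,50)):
    k=(Q[:,2]>lo)&(Q[:,2]<hi)
    if k.sum()>5: print(lo,hi,k.sum(),"x",np.percentile(L[k,0],[1,50,99]).round(1),"y",np.percentile(L[k,1],[1,50,99]).round(1), "px",np.c_[u[w],v[w]][k].min(0),np.c_[u[w],v[w]][k].max(0))
mb=(abs(P[...,2]-46)<5)&(u>195)&(u<245)&(v>225)&(v<275)
print("blk",mb.sum(),cv2.minAreaRect(P[mb][:,:2].astype(np.float32)))
```

```text
[534.1 255.6 478.3] [ 0.952  0.308  0.    -0.001]
rim 2119 ((547.0589599609375, -84.68336486816406), (169.22634887695312, 242.3548583984375), 6.540396213531494)
5 14 478 x [-54.8 -22.6  12.2] y [-27.6   0.7  31.4] px [346 210] [381 259]
14 20 231 x [-58.3 -18.7  23.5] y [-27.9  16.6  31.8] px [352 214] [416 251]
20 34 76 x [-58.9  14.6  29.9] y [-10.6   3.3  20.2] px [357 210] [376 254]
34 50 152 x [-57.6  12.4  32.5] y [-15.2   2.4  18.5] px [358 210] [379 250]
blk 219 ((478.6202392578125, 249.6800079345703), (54.06263732910156, 39.81465148925781), 35.63338851928711)
```

View pics/t2.png

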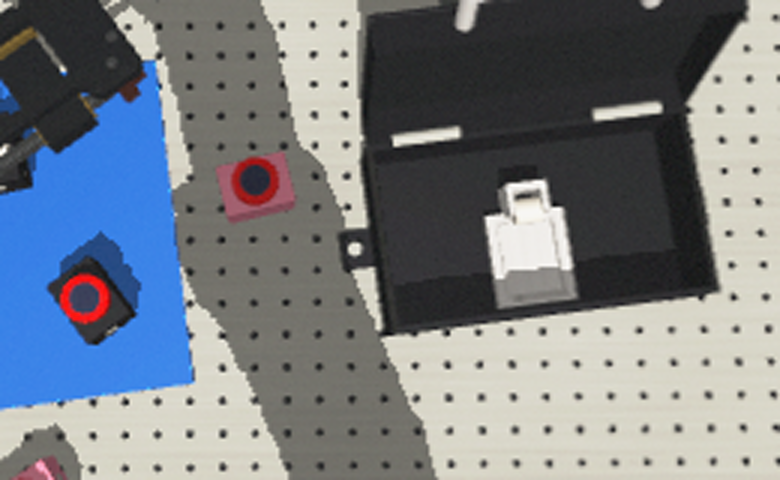

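The top view shows the red head at crop (85,297), which is pixel (218,249). The nest is at crop (527,245), with the roller at its far end and the lid standing open. The head measures the same as before, (478.6,249.6) at 35.6°. Next I grasp it across its width.

Call:
servo_tool([
  [[60,-58.5,-0.3,-20,0],[60,-58.5,-0.3,-60,0],[60,-58.5,-0.3,-100,0],[60,-58.5,-0.3,-140,0],[60,-58.5,-0.3,-180,0],[60,-58.5,-0.3,-180,0],[60,-58.5,-0.3,-180,0]],
])

```text
clock: 11.85
tcp_pos: [478.1, 247.4, 297.3]
tcp_rot: [0.952, 0.305, -0.001, 0.001]
contact_force: [0.2, -1.1, 1.3]
width: 59.9
grip_force: 0.0
```

Call:
servo_tool([
  [[60,0,0,-30,0],[60,0,0,-55,0],[60,0,0,-75,0],[60,0,0,-90,0],[60,0,0,-100,0],[60,0,0,-100,0],[60,0,0,-100,0]],
])

```text
clock: 12.43
tcp_pos: [478.9, 249.0, 199.5]
tcp_rot: [0.952, 0.306, 0.001, -0.0]
contact_force: [-0.2, -0.7, 0.1]
width: 59.7
grip_force: 0.0
```

Call:
servo_tool([
  [[45,0,0,0,0],[42,0,0,0,0],[38,0,0,0,0],[35,0,0,0,0],[35,0,0,0,0],[35,0,0,0,0],[35,0,0,0,0],[35,0,0,0,0]],
], squeeze=30)

```text
clock: 13.1
tcp_pos: [478.1, 249.2, 198.5]
tcp_rot: [0.952, 0.306, 0.001, -0.0]
contact_force: [-0.9, -0.5, 7.3]
width: 39.8
grip_force: 30.0
```

Call:
servo_tool([
  [[35,0,0,20,0],[35,0,0,50,0],[35,0,0,90,0],[35,0,0,120,0],[35,0,0,120,0]],
])

```text
clock: 13.52
tcp_pos: [479.5, 249.0, 323.0]
tcp_rot: [0.952, 0.306, 0.004, -0.001]
contact_force: [1.7, 0.9, -2.6]
width: 40.0
grip_force: 30.0
```

Call:
servo_tool([
  [[35,29.8,-338,0,-0.509],[35,29.8,-338,0,-0.509],[35,29.8,-338,0,-0.509],[35,29.8,-338,0,-0.509],[35,29.8,-338,0,-0.509],[35,29.8,-338,0,-0.509],[35,29.8,-338,0,-0.509],[35,29.8,-338,0,-0.509],[35,29.8,-338,0,-0.509],[35,29.8,-338,0,-0.509],[35,29.8,-338,0,-0.509],[35,29.8,-338,0,-0.509]],
])

```text
clock: 14.52
tcp_pos: [507.4, -87.6, 317.1]
tcp_rot: [0.998, 0.057, -0.001, -0.0]
contact_force: [0.3, -0.0, -2.7]
width: 40.0
grip_force: 30.0
```

Run:
```python
from h import *
s=robot.state(); print(np.round(s["tcp_pos"],1),np.round(s["tcp_rot"],3),np.round(s["contact_force"],1))
from scipy.spatial.transform import Rotation as R
y=R.from_quat(s["tcp_rot"]).as_matrix(); print(np.degrees(np.arctan2(y[1,1],y[0,1])))
c=grab("side"); im=c[0]["img"]; cv2.imwrite("pics/s3.png",cv2.resize(im[200:360,190:390],None,fx=4,fy=3.7,interpolation=cv2.INTER_CUBIC))
```

```text
[507.4 -87.6 317.1] [ 0.998  0.057 -0.001 -0.   ] [ 0.3 -0.  -2.7]
-83.44485268942394
```

View pics/s3.png

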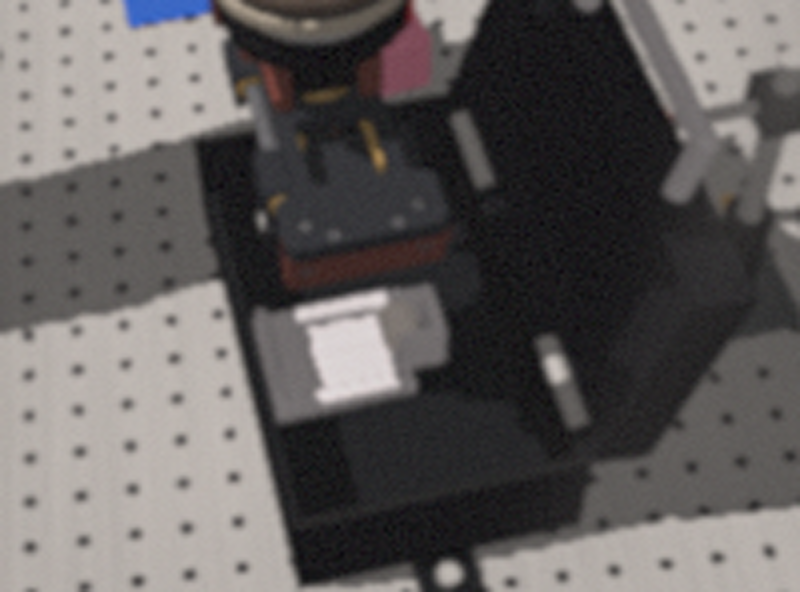

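The view shows the gripper over the box and the nest free; the gripper hides the head. Next I lower in slow stages while watching the force.

Call:
servo_tool([
  [[35,0,0,-20,0],[35,0,0,-40,0],[35,0,0,-55,0],[35,0,0,-65,0],[35,0,0,-69,0],[35,0,0,-69,0]],
])

```text
clock: 15.07
tcp_pos: [507.5, -88.1, 248.0]
tcp_rot: [0.998, 0.057, -0.001, -0.0]
contact_force: [-0.2, -0.5, -2.3]
width: 39.9
grip_force: 30.0
```

Call:
servo_tool([
  [[35,0,0,-4,0],[35,0,0,-8,0],[35,0,0,-12,0],[35,0,0,-15,0],[35,0,0,-15,0]],
])

```text
clock: 15.48
tcp_pos: [507.8, -88.9, 233.4]
tcp_rot: [0.998, 0.056, 0.0, 0.0]
contact_force: [2.3, 0.4, -3.2]
width: 39.8
grip_force: 30.0
```

Call:
servo_tool([
  [[35,0,0,-3,0],[35,0,0,-6,0],[35,0,0,-9,0],[35,0,0,-9,0]],
])

```text
clock: 15.82
tcp_pos: [507.8, -89.0, 224.4]
tcp_rot: [0.998, 0.056, 0.0, 0.0]
contact_force: [3.5, -1.1, -5.3]
width: 39.8
grip_force: 30.0
```

Call:
servo_tool([
  [[35,0.4,0,-2,0],[35,0.7,0,-4,0],[35,0.7,0,-6,0],[35,0.7,0,-6,0]],
])

```text
clock: 16.15
tcp_pos: [508.1, -89.0, 218.3]
tcp_rot: [0.998, 0.056, -0.0, 0.0]
contact_force: [2.0, -0.4, -6.3]
width: 39.6
grip_force: 30.0
```

Call:
servo_tool([
  [[35,0,0,-1.5,0],[35,0,0,-3,0],[35,0,0,-3,0]],
])

```text
clock: 16.4
tcp_pos: [508.0, -89.0, 215.4]
tcp_rot: [0.998, 0.056, -0.0, 0.0]
contact_force: [1.1, -0.7, -4.6]
width: 40.0
grip_force: 30.0
```

Call:
servo_tool([
  [[35,0,0,-1.5,0],[35,0,0,-3,0],[35,0,0,-3,0]],
])

```text
clock: 16.65
tcp_pos: [508.1, -89.0, 212.4]
tcp_rot: [0.998, 0.056, -0.0, 0.0]
contact_force: [0.3, -0.3, -4.5]
width: 40.0
grip_force: 30.0
```

Call:
servo_tool([
  [[35,0,0,-1.5,0],[35,0,0,-3,0],[35,0,0,-3,0]],
])

```text
clock: 16.9
tcp_pos: [508.0, -89.0, 209.3]
tcp_rot: [0.998, 0.056, -0.0, 0.0]
contact_force: [0.3, -1.4, -4.0]
width: 39.8
grip_force: 30.0
```

Call:
servo_tool([
  [[35,0,0,-1,0],[35,0,0,-1.5,0],[35,0,0,-1.5,0]],
])

```text
clock: 17.15
tcp_pos: [508.1, -89.0, 208.0]
tcp_rot: [0.998, 0.056, -0.0, 0.0]
contact_force: [-0.4, -1.4, -2.2]
width: 40.1
grip_force: 30.0
```

Call:
servo_tool([
  [[35,0,0,-0.7,0],[35,0,0,-1.4,0],[35,0,0,-1.4,0]],
])

```text
clock: 17.4
tcp_pos: [508.1, -89.0, 206.6]
tcp_rot: [0.998, 0.056, -0.0, 0.0]
contact_force: [-0.9, -0.7, -2.9]
width: 39.6
grip_force: 30.0
```

Call:
servo_tool([
  [[35,0,0,-0.7,0],[35,0,0,-1.2,0],[35,0,0,-1.2,0]],
])

```text
clock: 17.65
tcp_pos: [508.0, -89.3, 206.5]
tcp_rot: [0.998, 0.056, 0.0, -0.001]
contact_force: [-6.6, 1.1, 15.8]
width: 40.0
grip_force: 30.0
```

Call:
servo_tool([
  [[42,0,0,0,0],[46,0,0,0,0],[52,0,0,0,0],[56,0,0,0,0],[56,0,0,0,0],[56,0,0,0,0]],
])

```text
clock: 18.15
tcp_pos: [508.3, -88.9, 205.5]
tcp_rot: [0.998, 0.056, -0.0, 0.0]
contact_force: [1.2, 0.6, 0.1]
width: 56.5
grip_force: 0.0
```

Call:
servo_tool([
  [[56,0,0,10,0],[56,0,0,30,0],[56,0,0,70,0],[56,0,0,110,0],[56,0,0,150,0],[56,0,80,170,0],[56,0,160,170,0],[56,0,240,170,0],[56,0,280,170,0],[56,0,280,170,0],[56,0,280,170,0],[56,0,280,170,0]],
])

```text
clock: 19.15
tcp_pos: [507.5, 194.6, 376.3]
tcp_rot: [0.998, 0.058, 0.0, -0.001]
contact_force: [1.2, 0.9, 0.1]
width: 55.8
grip_force: 0.0
```

Run:
```python
from h import *
s=robot.state(); print(s["clock"],np.round(s["tcp_pos"],1),np.round(s["contact_force"],1))
c=grab("top"); im=c[0]["img"]; P=cloud(c); cv2.imwrite("pics/t4.png",cv2.resize(im[150:290,290:450],None,fx=5,fy=4.2,interpolation=cv2.INTER_CUBIC))
v,u=np.mgrid[:420,:560]; hsv=cv2.cvtColor(im,cv2.COLOR_BGR2HSV)
red=((hsv[...,0]<8)|(hsv[...,0]>172))&(hsv[...,1]>150)&(hsv[...,2]>60)
m=red&(u>320)&(u<420)&(v>190)&(v<270); print("ring",m.sum(),np.nanmedian(P[m],0))
k=(abs(P[...,2]-56)<5)&(u>335)&(u<400)&(v>200)&(v<260)
r=cv2.minAreaRect(P[k][:,:2].astype(np.float32)); print("block",k.sum(),np.median(P[k][:,2]),r)
yaw=np.radians(6.45);B=np.array([[np.cos(yaw),np.sin(yaw)],[-np.sin(yaw),np.cos(yaw)]])
print("box frame",B@(np.array(r[0])-[531.3,-87]), B@(np.nanmedian(P[m],0)[:2]-[531.3,-87]))
```

```text
19.15 [507.5 194.6 376.3] [1.2 0.9 0.1]
ring 151 [505.9380458  -84.83608584  70.80687214]
block 229 54.53636358658389 ((497.4929504394531, -80.43254852294922), (71.53860473632812, 119.62787628173828), 6.5699968338012695)
box frame [-32.85529793  10.32363389] [-24.95833406   4.99928058]
```

View pics/t4.png

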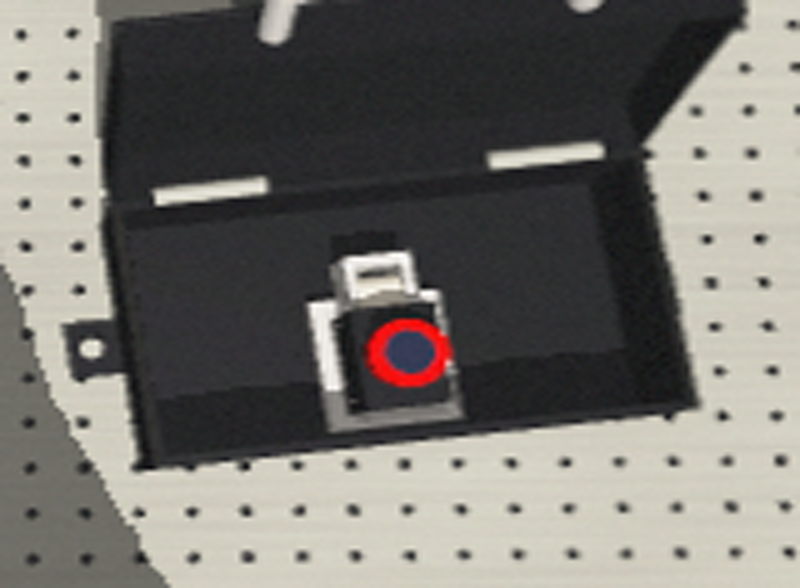

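The picture shows the head lens up in the pocket, between the end stop and the roller, with its ring at crop (410,352). The ring's offset in y deserves one cleaner measurement.

Run:
```python
from h import *
c=grab("top"); im=c[0]["img"]; P=cloud(c); v,u=np.mgrid[:420,:560]; hsv=cv2.cvtColor(im,cv2.COLOR_BGR2HSV)
yaw=np.radians(6.45);B=np.array([[np.cos(yaw),np.sin(yaw)],[-np.sin(yaw),np.cos(yaw)]])
L=lambda p:(np.asarray(p)[...,:2]-[531.3,-87])@B.T
Q=L(P)
blk=(im.max(2)<90)&(abs(Q[...,0]+24)<34)&(abs(Q[...,1]-2)<28)&(P[...,2]>45)
print("block",blk.sum(),P[blk][:,2].mean(),np.percentile(Q[blk],[2,98],axis=0).round(1),cv2.minAreaRect(P[blk][:,:2].astype(np.float32)))
red=((hsv[...,0]<8)|(hsv[...,0]>172))&(hsv[...,1]>150)&(hsv[...,2]>60)&(u>320)&(u<420)&(v>190)&(v<270)
cn=max(cv2.findContours(red.astype(np.uint8),cv2.RETR_EXTERNAL,cv2.CHAIN_APPROX_NONE)[0],key=len)
e=cv2.fitEllipse(cn); print("ring",e,L(onplane(c,[e[0]],72)))
lens=(hsv[...,0]>100)&(hsv[...,0]<135)&(u>362)&(u<382)&(v>224)&(v<244)&(hsv[...,1]>50); 
if lens.any(): print("lens",L(onplane(c,[np.c_[u[lens],v[lens]].mean(0)],72)),P[lens][:,2].mean())
roll=(im.min(2)>100)&(P[...,2]>30)&(abs(Q[...,0]-10)<25)&(abs(Q[...,1])<40); print("roller parts",np.percentile(Q[roll],[2,50,98],axis=0).round(1))
pl=(im.min(2)>80)&(P[...,2]>12)&(P[...,2]<22)&(abs(Q[...,0]+24)<25)&(abs(Q[...,1])<40); print("plate y",np.percentile(Q[pl][:,1],[1,99]))
```

```text
block 291 58.19997164121049 [[-50.2 -14.7]
 [  2.   22.8]] ((507.3780822753906, -86.29190826416016), (53.88039779663086, 40.48617935180664), 6.806402683258057)
ring ((371.06488037109375, 233.57363891601562), (15.561178207397461, 16.81706428527832), 93.04273986816406) [[-24.343826     3.54949105]]
lens [[-23.72146112   1.962986  ]] 71.2816371943685
roller parts [[  6.3 -12.9]
 [ 18.6   1.5]
 [ 32.4  17. ]]
plate y [-27.65645904  32.35970903]
```

```bash
python3 -c "
from cell import robot
print(robot.finish_job())"
```

```text
the job is handed in; nothing more can be done
None
```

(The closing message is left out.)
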